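# Click the audiometer up to 40 dB and present the tone

## Task

On the audiometer, bring the tone level up to 40 dB: flick the ribbed edge of the black level wheel, the left of the two at the front, round to the left click by click until 40 has clicked home at the red mark. Only then push the green tone bar all the way down with the fingertips, keep it down for about two seconds so that the patient hears the tone, and let it come up again. Leave the grey masking wheel at its setting, pick nothing up, and leave the other things on the worktop where they lie.

Things in the scene. Friction and masses are not known exactly. Their poses are not given: they have to be found in the camera images.
- audiometer: White desk audiometer, fixed: a wedge 160 mm deep (x), 280 mm wide (y); upright front face 80 mm from the origin towards -x; dark top panel sloping up 8 degrees, 50 mm high in front, 72 at the back. Origin: centre of its underside; x points to its back, y to its left as seen by the robot. Two flat thumbwheels with upright axes stick 20 mm out of its front: black on the left, grey on the right.
- level_wheel_axis (a point): Centre of the black level wheel, on its upright axis, 31 mm above the worktop, 25 mm behind the front face; does not turn. The wheel is 14 mm thick (24 to 38 mm high); nothing is above the part that sticks out, only the worktop below. Twelve round upright lugs 9 mm thick, 30 degrees apart, are centred 40.5 mm from the axis and reach out to 45 mm; between them the rim is at 38 mm.
- level_mark (a point): The small red mark on the front face, 43 mm above the worktop, straight in front of the level wheel's axis. At each click stop one lug stands straight in front of it. White numerals 0, 5, 10 .. 55 stand on the wheel's upper face inside the lugs, growing to the right; the one at the mark is the level in dB. Lug tops: green for 0 to 20, yellow for 25 to 40, orange for 45 to 55.
- level_wheel (a joint): Angle of the level wheel, rad, one click stop each 0.5236 (30 degrees, 5 dB): 0 is 20 dB, 1.047 is 30, 1.571 is 35, 2.094 is 40, 2.618 is 45. It grows, and the level rises, when the front edge goes to the left (clockwise from above). About 2 N at the edge moves it out of a stop; past half-way it snaps to the next by itself and stays. End stops just beyond 0 and 55 dB.
- masking_wheel_axis (a point): Centre of the grey masking wheel, same size, 172 mm to the right (-y) of the level wheel. To be left alone.
- masking_wheel (a joint): Angle of the grey masking wheel in rad; stands at 0 (20 dB) and must stay in that stop.
- tone_bar_top (a point): Centre of the top of the green tone bar, a spring key 26 mm (x) by 64 mm (y) at the front of the panel, half-way between the wheels. Its top stands 8 mm off the panel and slopes with it (8 degrees). The point moves with the bar.
- tone_bar (a joint): Travel of the tone bar in m: 0 up, 0.005 fully down (at right angles to the panel); 1.2 N starts it, 4 N holds it fully down; it springs back.
- headset: Headset lying at the right front, red and blue ear cups, about 140 x 140 x 68 mm. Origin on the worktop, midway between the cups. A bystander.
- response_button: Patient's hand-held response button, white, 97 x 27 x 24 mm, lying at the left front; origin under its centre. A bystander.
- ball_pen: Black pen, 145 mm long, 9 mm high, lying in front of the audiometer; origin under its centre. A bystander.
- thermometer: White thermometer, 123 mm long, 11 mm high, lying to the left of the audiometer; origin under its centre. A bystander.
- oximeter: Finger-clip oximeter, 58 x 32 x 31 mm, to the left of the audiometer; origin under its centre. A bystander.

How it is judged:
On the way, in this order (a step that is already met when the one before it is completed fails the run):
1. the level wheel rests in the 40 dB stop, tone bar up (value of joint level_wheel between 1.934 and 2.254 rad and value of joint tone_bar below 0.001 m), for 0.3 s.
2. the tone bar is held down for a full second at 40 dB (value of joint tone_bar above 0.0038 m and contact force between the fingers and tone_bar above 0.5 N and value of joint level_wheel between 1.934 and 2.254 rad), for 1 s.
At the end, for the whole second after the job is handed in: The level wheel rests in the 40 dB stop (2.094 rad, within 0.16), the tone bar has been held down (3.8 mm or more of its 5 mm) by the fingers for at least one second at that setting and is up again (within 1 mm), and the masking wheel is in its 20 dB stop (within 0.16 rad) (all of step 1 and velocity of joint level_wheel between -0.1 and 0.1 rad/s and value of joint masking_wheel between -0.16 and 0.16 rad); the robot touches nothing.
It fails at once if a tone is given at another level: the bar goes down more than 2 mm while the level wheel is not in the 40 dB stop (value of joint tone_bar above 0.002 m and not (value of joint level_wheel between 1.85 and 2.34 rad)).
It fails at once if the masking wheel is turned to another stop (value of joint masking_wheel above 0.27 rad or value of joint masking_wheel below -0.27 rad).
It fails at once if a bystander is picked up or shoved more than 25 mm (distance of any of headset, response_button, ball_pen, thermometer, oximeter from where it was at the start of the episode above 0.025 m).
It also fails if it takes over 72 s, if anything falls off the work surface, if the arm or the gripper's body presses on something with over 40 N, if the wrist force passes 120 N, or if a joint passes its speed limit or range.

## Robot

A 7-joint arm with a two-finger parallel gripper is mounted at the origin on a cart in front of the work surface, level with it; the furniture and walls round the work are solid. World frame = base frame: x ahead of the robot, y to its left, z up, the work surface at z = 0. Lengths are in m, angles in rad, forces in N, time in s.
With the tool pointing down it reaches from about 0.4 to 0.875 m from the base axis. Payload 19.3 kg.
Tool frame: the origin (TCP) lies midway between the tips of the shut fingers; the grasp point (between the pads) lies 19 mm behind it; z points along the fingers, y is the direction in which the jaws open and shut (so a half turn about z gives the same grasp; the last joint's range is limited). The gripper opens to 85 mm and grips with 20 to 120 N. Pads are 22 mm wide; open, the fingers measure 114 mm over their backs; the gripper's body (76 mm by 85 mm) begins 54 mm behind the grasp point. The pads swing forward as they close: fully open they stand 13 mm farther back than shut.
Start: joints at [-1.397, 0.521, -0.036, 1.599, 0.021, 1.021, -0.113], TCP at [0.151, 0.607, 0.231] pointing down, gripper open.
Joint ranges: [-2.91, 2.91], [-0.3, 2.13], [-1.5, 1.42], [0.17, 2.43], [-1.26, 4.41], [0.16, 1.93], [-2.52, 2.52]. Speed limits (rad/s): [1.89, 1.89, 2.39, 2.39, 3.01, 3.01, 3.01].

## Interface

Orientations are given as [roll, pitch, yaw] about the fixed x, y, z axes, in that order (R = Rz(yaw) Ry(pitch) Rx(roll)).
In Python, from workcell import bot gives the robot as it stands.
- The arm moves only by the tool servo_tool, never from a script. Its argument "plan" is a list of rows, each a list of 5 numbers: the shift along the world's x, y, z in mm, then the turn about the world's z in rad, then the gripper's target within -1 to 1 (shut at 1, half-way at 0, fully open at -1). In form: [[tx, ty, tz, yaw, jaw], ...]. A call has exactly 10 rows; each row is the pose to reach, as a shift and turn from the pose commanded when the call began; what a row does not reach only later rows make up. A row lasts 1/12 s, in which the tool goes at most 41.7 mm and 7.16 degrees, less where a joint would pass 70% of its speed; a pose out of reach is approached as far as the arm can. A call with a gripper value outside its range is refused whole. The fingers move at their own pace and stop on an object; "squeeze" is the grip in N (left out, the last holds). Time passes only in rows, so rows that repeat a pose let the fingers close, or fill a call up. It gives the time, the measured TCP pose, the force and the opening at its end, in the units of the state.
- bot.observe(): the state, without advancing time (a new reading comes with each control period).
- bot.grab_frame(name): name is "scene" or "top" or "wrist"; returns the picture (400x640x3 uint8, blue, green, red); there is no depth.
- bot.calibration(name): a dict with "fx", "fy", "cx", "cy" (pixels), "T" (4x4, takes a point from camera to world coordinates). Camera axes: x right, y down, z forward; pixel columns grow to the right and rows downward; lengths in m; the calibration is good to about 2 mm. The wrist camera is an equidistant fisheye: a pixel r from the principal point sees the ray r / f radians off the axis. A picture is of the moment at which its call begins: read the wrist's pose just before it. calibration takes no time and is no camera call; for the wrist camera it gives the pose at the moment of the call.
- bot.job_done(): hands the job in, once; it reports no verdict.
The state is a dict: "clock": time; "qpos": joint angles; "qd": joint speeds; "joint_efforts": joint torques, N m; "position": TCP position; "tool_rot": TCP orientation; "force": force on the tool from outside, world axes, zero at the start; "moment": the same for the moment, N m; "grip_width": finger opening in m.
Only numpy, scipy, OpenCV 4.12 (cv2) and the standard library are available. Lean on these libraries where they do the work, as an engineer would, in place of code of your own. Each camera call takes 0.05 s, during which the arm holds its last target.

## Working session

There is one attempt and no reset: what is moved stays moved. The work goes in short steps, Python scripts to look and compute and a tool call to move; the robot and the scene stay as the last step left them, time stands still between calls to the robot, and variables do not carry over. Pictures are saved under pics/ and viewed, and the job is handed in when it is done.

Besides the shell and the picture viewer there is one more tool, called after "Request:" in YAML: its name, and indented under it one key for each argument. servo_tool: Moves the arm, as the interface text tells. Its arguments: {"type":"object","properties":{"plan":{"type":"array","items":{"type":"array","items":{"type":"number"}}},"squeeze":{"type":"number"}},"required":["plan"]}

```bash
mkdir -p pics; ls; python3 - <<'E'
from workcell import bot
import cv2,numpy as np
print(bot.observe())
for n in ["scene","top","wrist"]:
    c=bot.calibration(n); print(n,c['fx'],c['fy'],c['cx'],c['cy']); print(np.round(c['T'],4))
    cv2.imwrite(f"pics/{n}0.png",bot.grab_frame(n))
E
```

```text
pics
{'clock': 0.0, 'qpos': array([-1.39723421,  0.52199722, -0.03632352,  1.59999402,  0.02119676,
        1.0210465 , -0.11282835]), 'qd': array([-0.00091427,  0.00224885,  0.00024535,  0.00043222,  0.00091774,
       -0.00040546, -0.00089573]), 'joint_efforts': array([-3.86936481e-04, -9.27109337e+01,  1.98013522e+00, -3.69942033e+01,
        1.78848964e-02,  8.00788868e-03,  1.46922021e-04]), 'position': array([0.15080607, 0.6062094 , 0.23074123]), 'tool_rot': array([-3.14053488e+00,  7.26020536e-05,  2.89778694e+00]), 'force': array([-0.07100525, -0.80937793,  0.12853557]), 'moment': array([ 0.0118661 , -0.02457183,  0.04384385]), 'grip_width': 0.08543487076107445}
scene 515.1719750040779 515.1719750040779 315.42040337439033 198.53804881079958
[[ 0.8609 -0.3369  0.3812  0.0528]
 [-0.5086 -0.5521  0.6607 -0.793 ]
 [-0.0121 -0.7627 -0.6466  0.8063]
 [ 0.      0.      0.      1.    ]]
top 443.8042030092535 443.8042030092535 312.86586816523726 197.9897250838882
[[ 0.0075 -0.9923  0.1237  0.3513]
 [-0.9996 -0.0109 -0.0269 -0.0235]
 [ 0.028  -0.1234 -0.992   1.0346]
 [ 0.      0.      0.      1.    ]]
wrist 309.70691628693146 309.70691628693146 315.82360419848794 198.8127612270289
[[ 2.410e-01  9.279e-01  2.844e-01  7.820e-02]
 [ 9.705e-01 -2.306e-01 -7.020e-02  6.253e-01]
 [ 4.000e-04  2.930e-01 -9.561e-01  3.739e-01]
 [ 0.000e+00  0.000e+00  0.000e+00  1.000e+00]]
```

View pics/scene0.png

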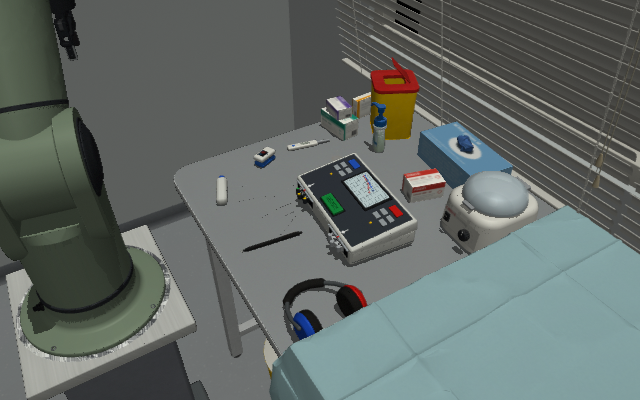

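View pics/top0.png

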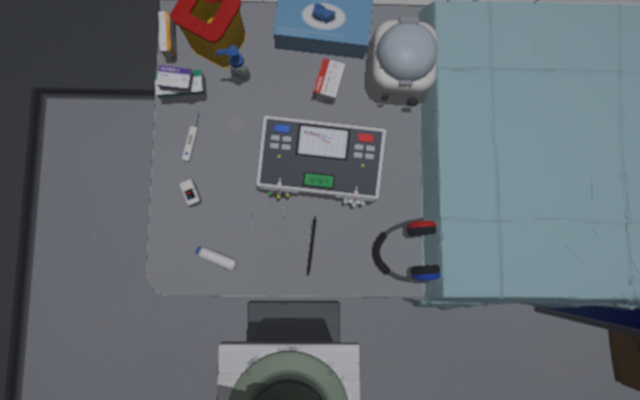

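View pics/wrist0.png

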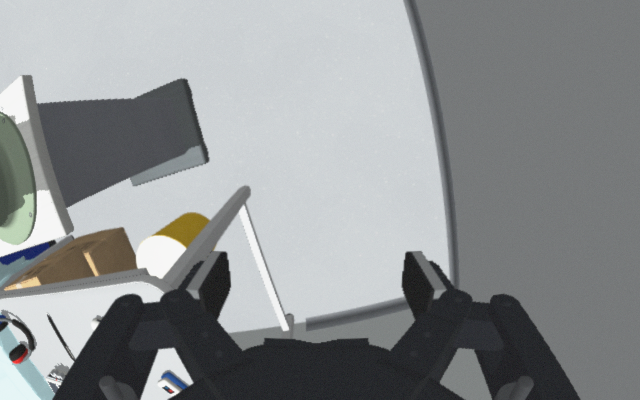

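Overview: the audiometer is at about (320,158) in the top view, with the black wheel near (282,196), the grey wheel near (355,202) and the green bar at (319,181). Next I'll zoom in and measure.

```bash
cat > h.py <<'E'
import cv2,numpy as np
from workcell import bot
def ray(c,uv,fish=False):
    x=(uv[0]-c['cx'])/c['fx'];y=(uv[1]-c['cy'])/c['fy']
    if fish:
        r=np.hypot(x,y); d=np.array([x/r*np.sin(r),y/r*np.sin(r),np.cos(r)]) if r>1e-9 else np.array([0,0,1.])
    else: d=np.array([x,y,1.])
    T=c['T']; d=T[:3,:3]@d
    return T[:3,3],d/np.linalg.norm(d)
def plane(c,uv,z,fish=False):
    o,d=ray(c,uv,fish); return o+d*(z-o[2])/d[2]
def tri(r1,r2):
    (o1,d1),(o2,d2)=r1,r2
    A=np.stack([d1,-d2],1); s=np.linalg.lstsq(A,o2-o1,rcond=None)[0]
    a=o1+d1*s[0]; b=o2+d2*s[1]; return (a+b)/2,np.linalg.norm(a-b)
def proj(c,p,fish=False):
    T=np.linalg.inv(c['T']); q=T[:3,:3]@np.asarray(p)+T[:3,3]
    if fish:
        r=np.hypot(q[0],q[1]); th=np.arctan2(r,q[2]); return np.array([c['cx']+c['fx']*th*q[0]/r,c['cy']+c['fy']*th*q[1]/r])
    return np.array([c['cx']+c['fx']*q[0]/q[2],c['cy']+c['fy']*q[1]/q[2]])
E
python3 - <<'E'
import cv2
a=cv2.imread('pics/scene0.png')[140:280,270:430]; cv2.imwrite('pics/s_z.png',cv2.resize(a,None,fx=5,fy=4.2,interpolation=2)[:600,:800])
a=cv2.imread('pics/top0.png')[105:225,240:400]; cv2.imwrite('pics/t_z.png',cv2.resize(a,None,fx=5,fy=5,interpolation=2))
E
```

```text
(no output)
```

View pics/s_z.png

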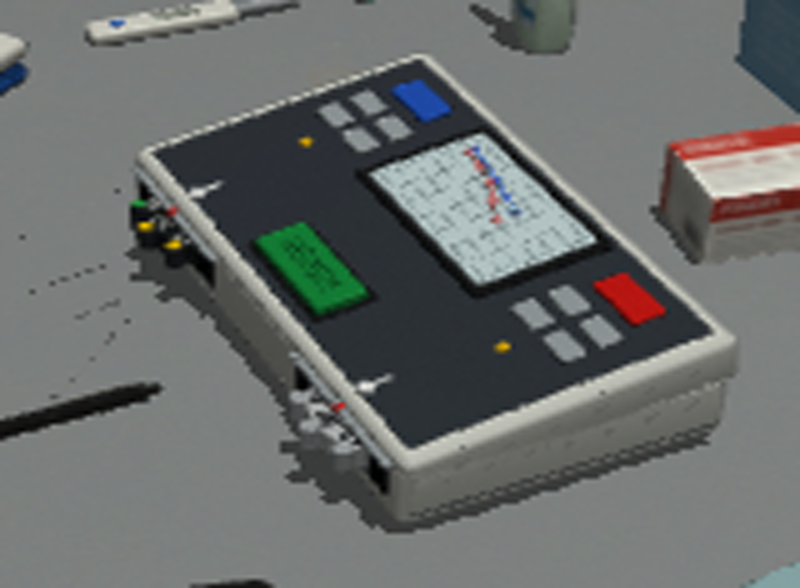

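View pics/t_z.png

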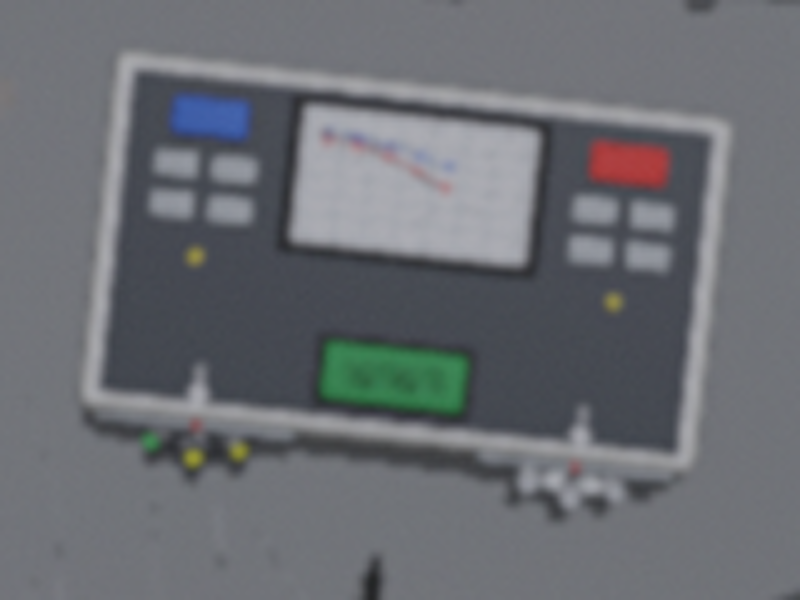

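The lug at the mark is yellow and its left neighbour green, so the wheel is probably at 25 dB, three clicks short. The red marks are at about (279,190) and (355,198) in the top view. Triangulating now.

```bash
python3 - <<'E'
from h import *
ims={n:cv2.imread(f'pics/{n}0.png') for n in('scene','top')}
cal={n:bot.calibration(n) for n in ims}
roi={'scene':(270,140,160,140),'top':(240,105,160,120)}
pts={}
for n,im in ims.items():
    x0,y0,w,h=roi[n]; hsv=cv2.cvtColor(im[y0:y0+h,x0:x0+w],cv2.COLOR_BGR2HSV)
    for col,(lo,hi) in dict(red=((0,70,60),(10,255,255)),red2=((172,70,60),(180,255,255)),yel=((20,100,80),(35,255,255)),grn=((50,80,60),(85,255,255)),).items():
        m=cv2.inRange(hsv,np.array(lo),np.array(hi))
        k,l,s,c=cv2.connectedComponentsWithStats(m)
        print(n,col,[(tuple(np.round(c[i]+[x0,y0],1)),int(s[i,4])) for i in range(1,k) if s[i,4]>=2])
        if col=='grn':
            i=1+np.argmax(s[1:,4]); cn=cv2.findContours((l==i).astype('uint8'),0,1)[0][0]
            r=cv2.minAreaRect(cn); print('rect',r, np.round(cv2.boxPoints(r)+[x0,y0],1)); pts[n]=c[i]+[x0,y0]
p,e=tri(ray(cal['scene'],pts['scene']),ray(cal['top'],pts['top'])); print('bar',p,e)
E
```

```text
scene red [((np.float64(415.5), np.float64(174.4)), 145), ((np.float64(368.2), np.float64(187.0)), 6), ((np.float64(420.5), np.float64(188.4)), 95), ((np.float64(304.2), np.float64(189.6)), 5), ((np.float64(368.7), np.float64(191.7)), 3), ((np.float64(395.3), np.float64(210.6)), 94), ((np.float64(337.0), np.float64(236.5)), 4)]
scene red2 [((np.float64(365.5), np.float64(178.5)), 2), ((np.float64(400.5), np.float64(210.5)), 4)]
scene yel [((np.float64(330.8), np.float64(173.2)), 6), ((np.float64(298.8), np.float64(193.4)), 5), ((np.float64(304.2), np.float64(197.6)), 5), ((np.float64(370.1), np.float64(222.1)), 8)]
scene grn [((np.float64(297.0), np.float64(187.8)), 4), ((np.float64(332.0), np.float64(203.2)), 245)]
rect ((62.06756591796875, 63.09458923339844), (23.249526977539062, 11.159772872924805), 54.46232223510742) [[320.8 196.9]
 [329.9 190.4]
 [343.4 209.3]
 [334.3 215.8]]
top red [((np.float64(365.1), np.float64(137.6)), 67)]
top red2 [((np.float64(365.5), np.float64(137.3)), 77)]
top yel [((np.float64(278.5), np.float64(155.5)), 4), ((np.float64(362.2), np.float64(165.0)), 4), ((np.float64(287.5), np.float64(195.0)), 10), ((np.float64(278.2), np.float64(196.2)), 11)]
top grn [((np.float64(318.4), np.float64(179.9)), 377), ((np.float64(269.7), np.float64(193.0)), 9)]
rect ((78.329345703125, 74.95050811767578), (29.619253158569336, 12.794116973876953), 6.709837436676025) [[302.9 184.6]
 [304.4 171.9]
 [333.8 175.3]
 [332.3 188. ]]
bar [ 0.51484603 -0.06256581  0.05938726] 0.0028199080698470182
```

```bash
python3 - <<'E'
from h import *
cs,ct=bot.calibration('scene'),bot.calibration('top')
for nm,s,t in [('markL',(304.2,189.6),(279.1,189.8)),('markR',(337,236.5),(354.8,198.3)),('lug_g',(297,187.8),(269.7,193)),('lug_y1',(298.8,193.4),(278.2,196.2)),('lug_y2',(304.2,197.6),(287.5,195))]:
    p,e=tri(ray(cs,s),ray(ct,t)); print(nm,np.round(p,4),round(e,4), np.round(plane(cs,s,.043 if 'm' in nm else .038),4),np.round(plane(ct,t,.043 if 'm' in nm else .038),4))
E
```

```text
markL [0.4935 0.0251 0.0464] 0.0028 [0.4968 0.0284 0.043 ] [0.4927 0.0258 0.043 ]
markR [ 0.476  -0.1453  0.0457] 0.0024 [ 0.4787 -0.1433  0.043 ] [ 0.4753 -0.1451  0.043 ]
lug_g [0.4865 0.0467 0.0399] 0.0019 [0.4885 0.0485 0.038 ] [0.4858 0.0472 0.038 ]
lug_y1 [0.48   0.0273 0.0392] 0.0029 [0.482  0.0282 0.038 ] [0.4788 0.0279 0.038 ]
lug_y2 [0.4827 0.0063 0.0403] 0.0027 [0.4853 0.0084 0.038 ] [0.4817 0.0069 0.038 ]
```

Request:
servo_tool:
  plan:
    - [12, -30, 0, 0.01, -1]
    - [27, -62, 0, 0.03, -1]
    - [42, -94, 0, 0.04, -1]
    - [57, -126, 0, 0.06, -1]
    - [73, -158, 0, 0.07, -1]
    - [90, -190, 0, 0.08, -1]
    - [107, -222, 0, 0.1, -1]
    - [124, -254, 0, 0.11, -1]
    - [141, -286, 0, 0.13, -1]
    - [158, -318, 0, 0.14, -1]
  squeeze: 20

```text
clock: 0.98
position: [0.3093, 0.2868, 0.2313]
tool_rot: [3.141, 0.0, 3.039]
force: [0.7, 0.4, 1.3]
grip_width: 0.0853
```

Request:
servo_tool:
  plan:
    - [18, -29, 0, 0, -1]
    - [36, -58, 0, 0, -1]
    - [54, -87, -8, 0, -1]
    - [72, -116, -16, 0, -1]
    - [90, -145, -25, 0, -1]
    - [108, -174, -34, 0, -1]
    - [126, -203, -44, 0, -1]
    - [144, -232, -56, 0, -1]
    - [160, -258, -70, 0, -1]
    - [160, -258, -70, 0, -1]

```text
clock: 1.82
position: [0.4701, 0.0254, 0.1594]
tool_rot: [-3.139, -0.001, 3.032]
force: [-2.9, -0.7, -1.9]
grip_width: 0.0859
```

```bash
python3 - <<'E'
from h import *
o=bot.observe();c=bot.calibration('wrist');im=bot.grab_frame('wrist')
print(o['clock'],o['position'],o['tool_rot']);np.save('c1.npy',c['T']);cv2.imwrite('pics/w1.png',im)
E
```

```text
1.8167 [0.47013751 0.02537052 0.15935728] [-3.13919305e+00 -9.92087837e-04  3.03218642e+00]
```

View pics/w1.png

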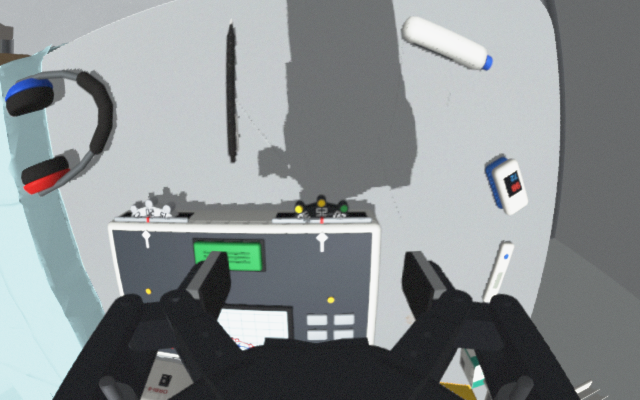

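```bash
python3 - <<'E'
from h import *
im=cv2.imread('pics/w1.png');c=bot.calibration('wrist');c['T']=np.load('c1.npy')
cv2.imwrite('pics/w1z.png',cv2.resize(im[190:250,270:370],None,fx=8,fy=8,interpolation=cv2.INTER_CUBIC))
hsv=cv2.cvtColor(im,cv2.COLOR_BGR2HSV)
for col,(lo,hi) in dict(red=((0,110,60),(10,255,255)),yel=((14,100,60),(35,255,255)),grn=((50,80,30),(85,255,255)),).items():
    m=cv2.inRange(hsv,np.array(lo),np.array(hi)); m[:190]=0; m[300:]=0;m[:,:110]=0;m[:,390:]=0
    k,l,s,ce=cv2.connectedComponentsWithStats(m)
    for i in range(1,k):
        if s[i,4]>=3:
            z={'red':.043,'yel':.038,'grn':.038}[col]
            if s[i,4]>300:z=.0585
            print(col,ce[i],s[i,4],np.round(plane(c,ce[i],z,True),4))
E
```

```text
red [147.5 219. ] 10 [ 0.4774 -0.1435  0.043 ]
red [321.54545455 219.63636364] 11 [0.4946 0.0288 0.043 ]
yel [320.96551724 202.75862069] 58 [0.4804 0.0299 0.038 ]
yel [298.58928571 208.73214286] 56 [0.4838 0.0092 0.038 ]
yel [148.03846154 290.69230769] 26 [ 0.5649 -0.1778  0.038 ]
yel [330.16666667 298.11111111] 18 [0.5841 0.0287 0.038 ]
grn [343.48 208.26] 50 [0.4878 0.0496 0.038 ]
grn [231.84050298 253.64725347] 1511 [ 0.5133 -0.0548  0.0585]
```

View pics/w1z.png

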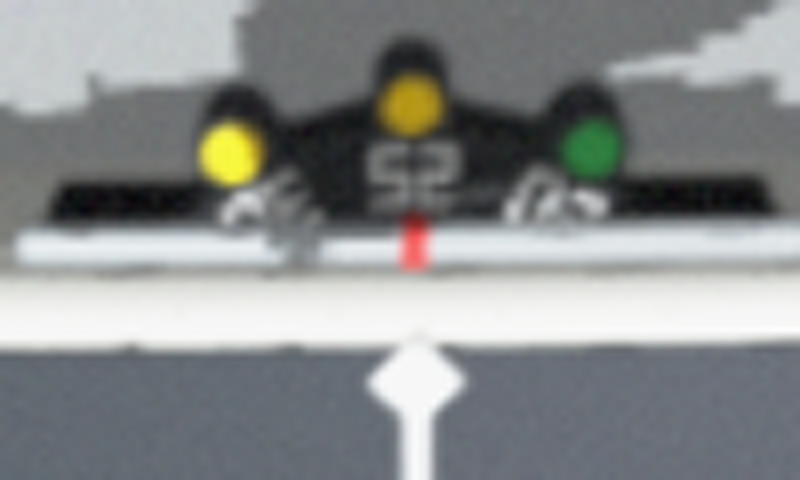

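The wrist view shows "25" (upside down) at the red mark near (321,219), so three clicks to the left are needed. I'll shut the gripper and look at the fingertip shape.

Request:
servo_tool:
  plan:
    - [-10, 0, 0, 0, 1]
    - [-20, 0, 0, 0, 1]
    - [-30, 0, 0, 0, 1]
    - [-40, 0, 0, 0, 1]
    - [-40, 0, 0, 0, 1]
    - [-40, 0, 0, 0, 1]
    - [-40, 0, 0, 0, 1]
    - [-40, 0, 0, 0, 1]
    - [-40, 0, 0, 0, 1]
    - [-40, 0, 0, 0, 1]

```text
clock: 2.7
position: [0.4291, 0.0305, 0.1612]
tool_rot: [-3.141, -0.0, 3.038]
force: [0.1, -0.5, -0.2]
grip_width: -0.0002
```

```bash
python3 - <<'E'
from h import *
o=bot.observe();c=bot.calibration('wrist');im=bot.grab_frame('wrist');im2=bot.grab_frame('scene');im3=bot.grab_frame('top')
p=o['position'];print(o['clock'],p,o['tool_rot'],o['grip_width'],o['qpos']);np.save('c2.npy',c['T']);cv2.imwrite('pics/w2.png',im)
print('tcp px',proj(c,p,True),'+-11mm y',proj(c,p+[0,.011,0],True),'+x',proj(c,p+[.011,0,0],True))
a=cv2.resize(im2[100:260,230:430],None,fx=4,fy=3.7);cv2.imwrite('pics/s2.png',a[:600])
u=proj(c,p,True).astype(int);cv2.imwrite('pics/w2z.png',cv2.resize(im[200:350,215:415],None,fx=4,fy=4,interpolation=cv2.INTER_CUBIC))
E
```

```text
2.7 [0.42906094 0.03048072 0.16122426] [-3.14147187e+00 -5.26939894e-05  3.03768620e+00] -0.0001794468450002664 [-0.35758599  0.33042648  0.18217826  2.16681148 -0.09688554  0.65179284
  1.35894427]
tcp px [313.66756562 256.04358798] +-11mm y [334.78587035 254.02604742] +x [315.85757954 274.03478154]
```

View pics/w2z.png

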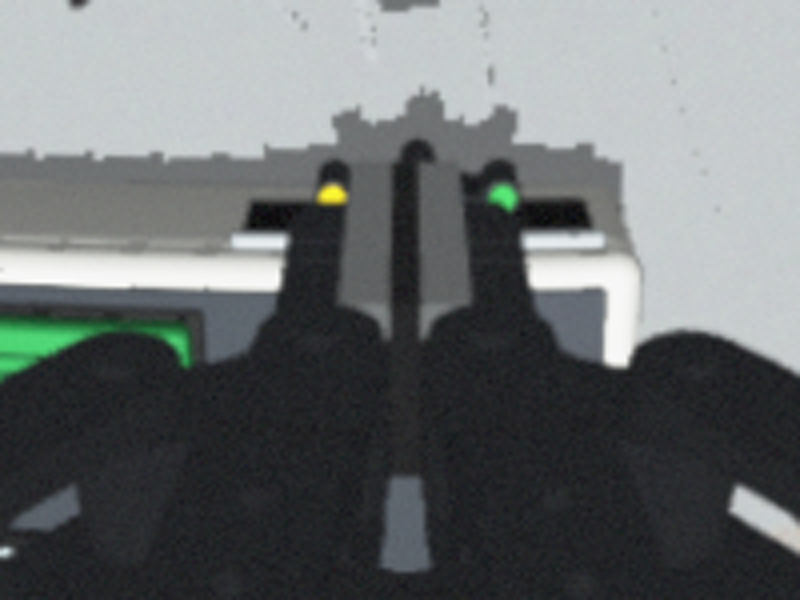

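View pics/s2.png

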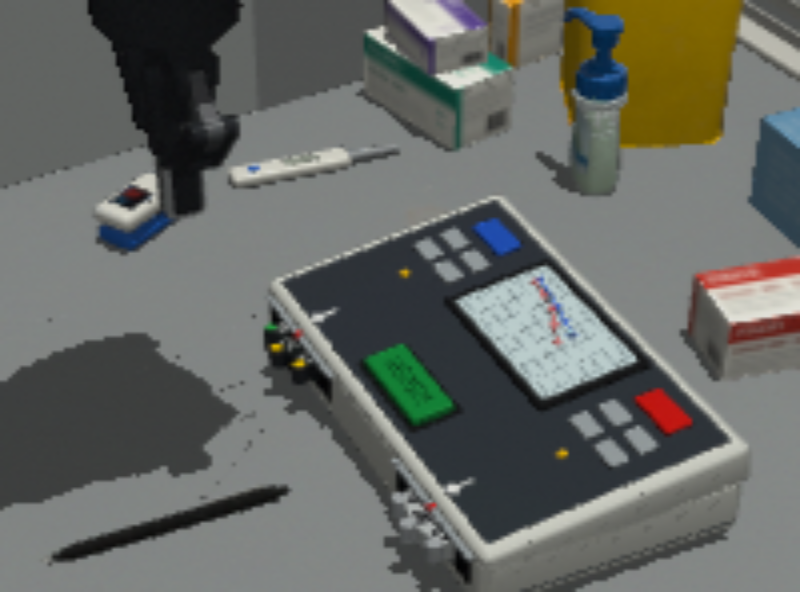

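Request:
servo_tool:
  plan:
    - [5, 10, -5, 0, -1]
    - [10, 20, -15, 0, -1]
    - [15, 30, -30, 0, -1]
    - [20, 38, -50, 0, -1]
    - [25, 38, -70, 0, -1]
    - [25, 38, -90, 0, -1]
    - [25, 38, -110, 0, -1]
    - [25, 38, -128, 0, -1]
    - [25, 38, -128, 0, -1]
    - [25, 38, -128, 0, -1]

```text
clock: 3.68
position: [0.4535, 0.0687, 0.0328]
tool_rot: [-3.141, -0.002, 3.038]
force: [-0.0, 0.1, 0.6]
grip_width: 0.0855
```

```bash
python3 - <<'E'
from h import *
o=bot.observe();c=bot.calibration('wrist');im=bot.grab_frame('wrist');im2=bot.grab_frame('scene')
p=o['position'];print(o['clock'],p,o['tool_rot'],o['grip_width'],o['force']);np.save('c3.npy',c['T']);cv2.imwrite('pics/w3.png',im)
a=cv2.resize(im2[100:260,200:400],None,fx=4,fy=3.7,interpolation=2);cv2.imwrite('pics/s3.png',a[:600])
E
```

```text
3.6833 [0.45354196 0.06869434 0.03275099] [-3.14098235e+00 -1.72629571e-03  3.03774853e+00] 0.0854692549228297 [-0.03345259  0.06452507  0.60769108]
```

View pics/w3.png

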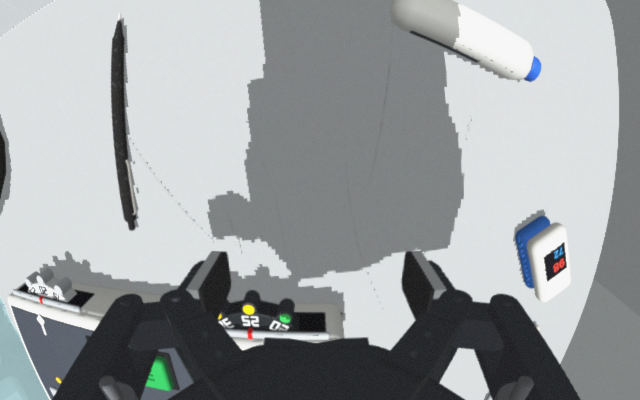

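View pics/s3.png

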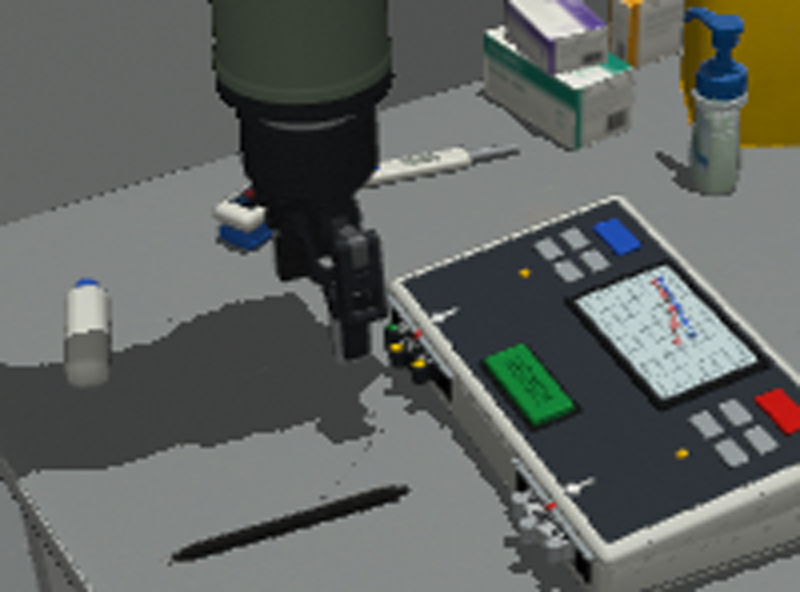

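```bash
python3 - <<'E'
from h import *
c=bot.calibration('wrist');o=bot.observe();p=o['position']
L=np.array([.0998,.995,0]);F=np.array([-.995,.0998,0])
for dz in (0.008,.013,.018):
  for s in (-.0427,-.0507):
    for f in (.011,-.011): print(dz,s,f,np.round(proj(c,p+L*s+F*f+[0,0,dz],True)))
im=cv2.imread('pics/w3.png');cv2.imwrite('pics/w3z.png',cv2.resize(im[230:350,150:300],None,fx=5,fy=5,interpolation=2))
E
```

```text
0.008 -0.0427 0.011 [227. 243.]
0.008 -0.0427 -0.011 [232. 280.]
0.008 -0.0507 0.011 [212. 242.]
0.008 -0.0507 -0.011 [218. 280.]
0.013 -0.0427 0.011 [225. 247.]
0.013 -0.0427 -0.011 [230. 286.]
0.013 -0.0507 0.011 [209. 247.]
0.013 -0.0507 -0.011 [215. 285.]
0.018 -0.0427 0.011 [222. 252.]
0.018 -0.0427 -0.011 [228. 291.]
0.018 -0.0507 0.011 [206. 251.]
0.018 -0.0507 -0.011 [213. 290.]
```

View pics/w3z.png

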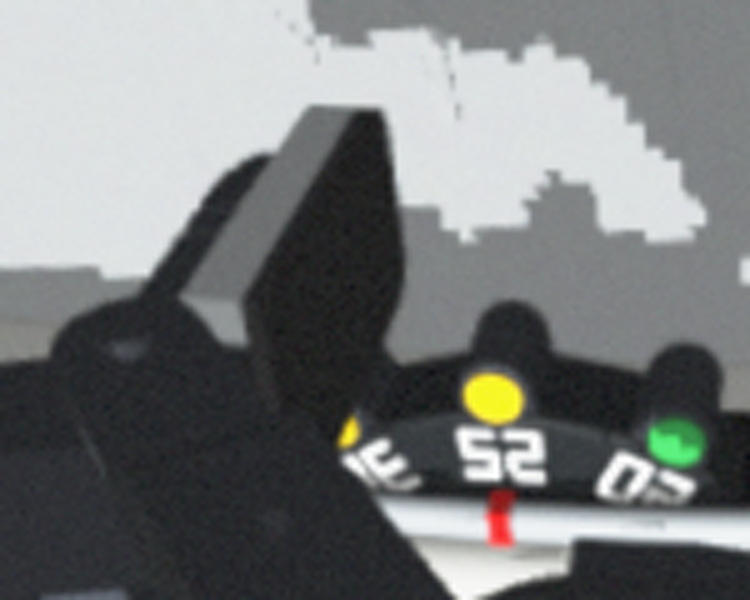

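```bash
python3 - <<'E'
from h import *
c=bot.calibration('wrist')
print(plane(c,(248.4,309.6),.038,True),plane(c,(250.2,333.5),.043,True),plane(c,(285.2,318.2),.038,True))
E
```

```text
[0.48353643 0.0285173  0.038     ] [0.49750662 0.0274198  0.043     ] [0.49099956 0.04859404 0.038     ]
```

Request:
servo_tool:
  plan:
    - [4, -1, -10, 0, -1]
    - [8, -1, -16, 0, -1]
    - [14, -2, -16, 0, -1]
    - [20, -2, -16, 0, -1]
    - [20, 1, -16, 0, -1]
    - [21, 5, -16, 0, -1]
    - [21, 10, -16, 0, -1]
    - [22, 14, -16, 0, -1]
    - [22, 18.5, -16, 0, -1]
    - [22, 18.5, -16, 0, -1]

```text
clock: 4.62
position: [0.4758, 0.0884, 0.0173]
tool_rot: [3.141, -0.0, 3.039]
force: [0.4, -0.4, -0.3]
grip_width: 0.0853
```

```bash
python3 - <<'E'
from h import *
o=bot.observe();c=bot.calibration('wrist');im=bot.grab_frame('wrist')
p=o['position'];print(o['clock'],p,o['grip_width'],o['force'])
cv2.imwrite('pics/w4z.png',cv2.resize(im[230:350,150:300],None,fx=5,fy=5,interpolation=2))
E
```

```text
4.6167 [0.47576008 0.08843225 0.01733116] 0.08534804144433981 [ 0.42451062 -0.37514219 -0.28840668]
```

View pics/w4z.png

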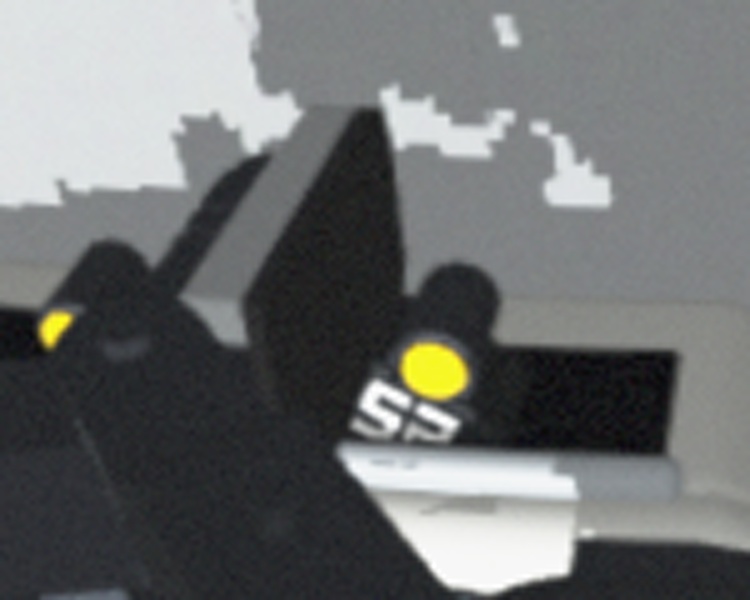

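Request:
servo_tool:
  plan:
    - [-5, 0.5, 0, 0, -1]
    - [-10, 1, 0, 0, -1]
    - [-15, 1.5, 0, 0, -1]
    - [-16, -6, 0, 0, -1]
    - [-17, -14, 0, 0, -1]
    - [-17, -19, 0, 0, -1]
    - [-17, -19, 0, 0, -1]
    - [-17, -19, 0, 0, -1]
    - [-17, -19, 0, 0, -1]
    - [-17, -19, 0, 0, -1]

```text
clock: 5.5
position: [0.459, 0.0682, 0.0173]
tool_rot: [3.141, 0.0, 3.038]
force: [-0.6, -0.2, -0.2]
grip_width: 0.0853
```

```bash
python3 - <<'E'
from h import *
o=bot.observe();c=bot.calibration('wrist');im=bot.grab_frame('wrist')
p=o['position'];print(o['clock'],p,o['grip_width'],o['force'])
cv2.imwrite('pics/w5z.png',cv2.resize(im[230:350,150:300],None,fx=5,fy=5,interpolation=2))
E
```

```text
5.5 [0.45899922 0.06822067 0.01727257] 0.08525990976867914 [-0.60228079 -0.16581132 -0.18029081]
```

View pics/w5z.png

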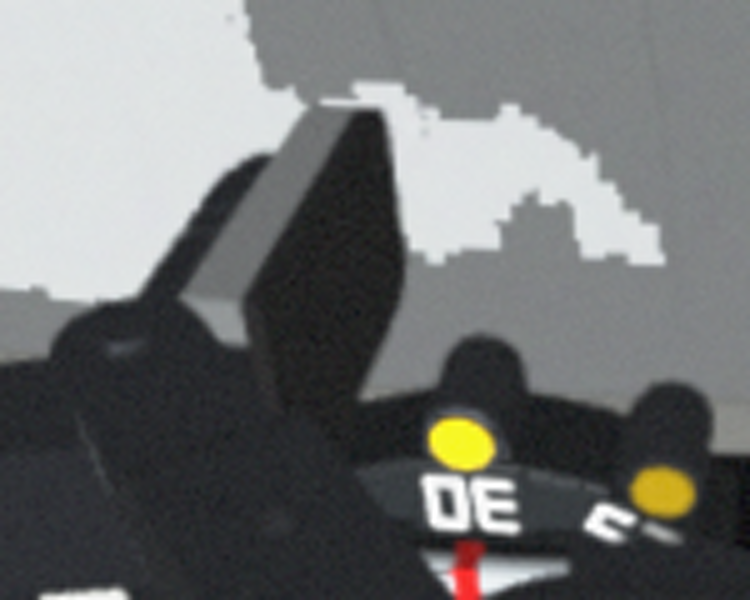

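The mark now shows 30 at about (468,560) in the crop, so one click is done. Second flick.

Request:
servo_tool:
  plan:
    - [7, -1, 0, 0, -1]
    - [15, -1.5, 0, 0, -1]
    - [15, 2, 0, 0, -1]
    - [16, 6, 0, 0, -1]
    - [16, 11, 0, 0, -1]
    - [17, 15, 0, 0, -1]
    - [17, 19, 0, 0, -1]
    - [17, 19, 0, 0, -1]
    - [9, 19.5, 0, 0, -1]
    - [2, 20, 0, 0, -1]

```text
clock: 6.38
position: [0.46, 0.0879, 0.0172]
tool_rot: [-3.141, -0.0, 3.038]
force: [-0.2, 0.2, -0.3]
grip_width: 0.0853
```

Request:
servo_tool:
  plan:
    - [-3, -8, 0, 0, -1]
    - [-3, -16, 0, 0, -1]
    - [-2, -20, 0, 0, -1]
    - [-2, -20, 0, 0, -1]
    - [-2, -20, 0, 0, -1]
    - [-2, -20, 0, 0, -1]
    - [-2, -20, 0, 0, -1]
    - [-2, -20, 0, 0, -1]
    - [-2, -20, 0, 0, -1]
    - [-2, -20, 0, 0, -1]

```text
clock: 7.22
position: [0.4589, 0.0682, 0.0173]
tool_rot: [3.142, -0.0, 3.038]
force: [0.0, 0.2, 0.5]
grip_width: 0.0853
```

```bash
python3 - <<'E'
from h import *
o=bot.observe();c=bot.calibration('wrist');im=bot.grab_frame('wrist')
p=o['position'];print(o['clock'],p,o['grip_width'],o['force'])
cv2.imwrite('pics/w6z.png',cv2.resize(im[230:350,150:300],None,fx=5,fy=5,interpolation=2))
E
```

```text
7.2167 [0.4588791  0.06816123 0.01727738] 0.08528971320212807 [0.01897117 0.18750809 0.48988872]
```

View pics/w6z.png

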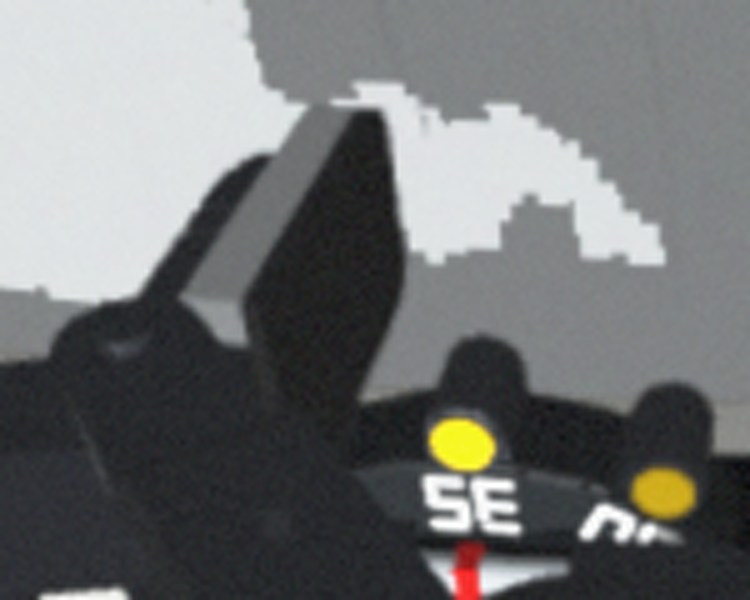

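The mark now shows 35, with 30 to its left. Third flick, same motion.

Request:
servo_tool:
  plan:
    - [7, -1, 0, 0, -1]
    - [15, -1.5, 0, 0, -1]
    - [15, 2, 0, 0, -1]
    - [16, 6, 0, 0, -1]
    - [16, 11, 0, 0, -1]
    - [17, 15, 0, 0, -1]
    - [17, 19, 0, 0, -1]
    - [17, 19, 0, 0, -1]
    - [9, 19.5, 0, 0, -1]
    - [2, 20, 0, 0, -1]

```text
clock: 8.1
position: [0.46, 0.0879, 0.0172]
tool_rot: [-3.141, -0.0, 3.038]
force: [-0.5, -0.4, -0.1]
grip_width: 0.0853
```

Request:
servo_tool:
  plan:
    - [-3, -8, 0, 0, -1]
    - [-3, -16, 0, 0, -1]
    - [-2, -20, 0, 0, -1]
    - [-2, -20, 0, 0, -1]
    - [-2, -20, 0, 0, -1]
    - [-2, -20, 0, 0, -1]
    - [-2, -20, 0, 0, -1]
    - [-2, -20, 0, 0, -1]
    - [-2, -20, 0, 0, -1]
    - [-2, -20, 0, 0, -1]

```text
clock: 8.93
position: [0.4589, 0.0682, 0.0173]
tool_rot: [3.142, -0.0, 3.038]
force: [-0.9, -0.0, -0.2]
grip_width: 0.0856
```

```bash
python3 - <<'E'
from h import *
o=bot.observe();c=bot.calibration('wrist');im=bot.grab_frame('wrist')
p=o['position'];print(o['clock'],p,o['grip_width'],o['force'])
cv2.imwrite('pics/w7z.png',cv2.resize(im[230:350,150:300],None,fx=5,fy=5,interpolation=2))
E
```

```text
8.9333 [0.45887727 0.06816536 0.01726058] 0.08556268526143472 [-0.86049914 -0.04757616 -0.16429894]
```

View pics/w7z.png

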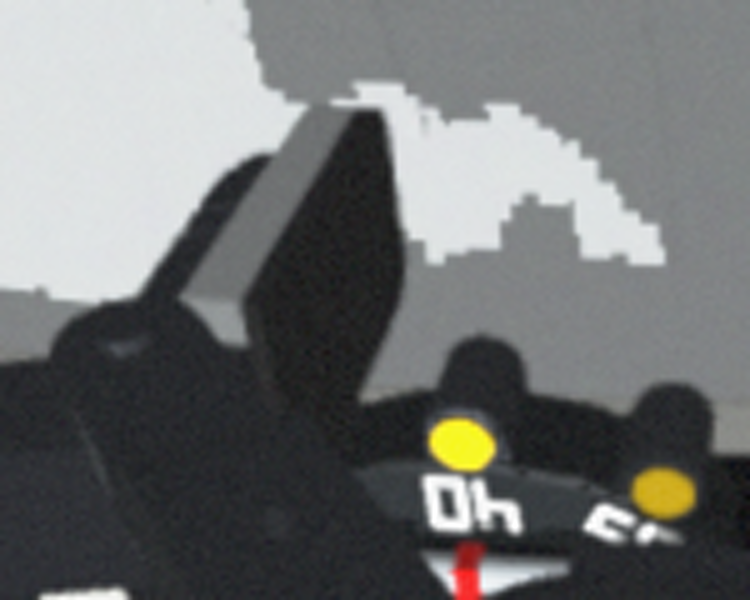

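40 stands at the red mark with 35 to its left. Now I'll back off, rise, and look at the tone bar.

Request:
servo_tool:
  plan:
    - [-10, 0, 0, 0, -1]
    - [-14, 0, 20, 0, -1]
    - [-14, 0, 45, 0, -1]
    - [-14, 0, 70, 0, -1]
    - [-14, -20, 95, 0, -1]
    - [-12, -45, 115, 0, -1]
    - [-10, -75, 135, 0, -1]
    - [-9, -105, 143, 0, -1]
    - [-9, -126, 143, 0, -1]
    - [-9, -126, 143, 0, -1]

```text
clock: 9.82
position: [0.4492, -0.0618, 0.1609]
tool_rot: [-3.141, 0.001, 3.033]
force: [0.2, -0.1, -0.2]
grip_width: 0.0851
```

```bash
python3 - <<'E'
from h import *
o=bot.observe();c=bot.calibration('wrist');im=bot.grab_frame('wrist');ti=bot.grab_frame('top')
p=o['position'];print(o['clock'],p,o['grip_width'],o['force'],o['tool_rot'])
cv2.imwrite('pics/w8.png',im);cv2.imwrite('pics/t8.png',ti);np.save('c8.npy',c['T'])
c1=dict(c);c1['T']=np.load('c1.npy')
def bar(im):
    m=cv2.inRange(cv2.cvtColor(im,cv2.COLOR_BGR2HSV),np.array((50,120,100)),np.array((85,255,255)))
    k,l,s,ce=cv2.connectedComponentsWithStats(m);i=1+np.argmax(s[1:,4]);cn=cv2.findContours((l==i).astype('uint8'),0,1)[0][0]
    b=cv2.boxPoints(cv2.minAreaRect(cn)); b=b[np.argsort(b[:,0])]; 
    l_,r_=b[:2],b[2:]; b=np.vstack([l_[np.argsort(l_[:,1])],r_[np.argsort(r_[:,1])]])
    return b,s[i]
b8,s8=bar(im);b1,s1=bar(cv2.imread('pics/w1.png'));print(b8,s8,b1,s1)
P=[]
for u,v in zip(b8,b1):
    q,e=tri(ray(c,u,True),ray(c1,v,True));P.append(q);print(np.round(q,4),round(e,4),np.round(plane(c,u,.061,True),4))
print(np.mean(P,0))
E
```

```text
9.8167 [ 0.44921065 -0.06182132  0.16088772] 0.08514970015392855 [ 0.15459352 -0.09041885 -0.15240573] [-3.14077941e+00  1.34198493e-03  3.03304609e+00]
[[289. 255.]
 [289. 281.]
 [360. 255.]
 [360. 281.]] [ 289  255   72   27 1880] [[194.02576 241.7878 ]
 [193.44568 269.05206]
 [261.5484  243.22443]
 [260.96832 270.4887 ]] [ 194  242   68   29 1342]
[ 0.5    -0.0904  0.0564] 0.0006 [ 0.498  -0.0897  0.061 ]
[ 0.5218 -0.0928  0.0673] 0.0012 [ 0.525  -0.0937  0.061 ]
[ 0.5077 -0.0266  0.0547] 0.0013 [ 0.5051 -0.0273  0.061 ]
[ 0.5288 -0.0291  0.0661] 0.0007 [ 0.5325 -0.0286  0.061 ]
[ 0.51458643 -0.05969399  0.06112654]
```

View pics/w8.png

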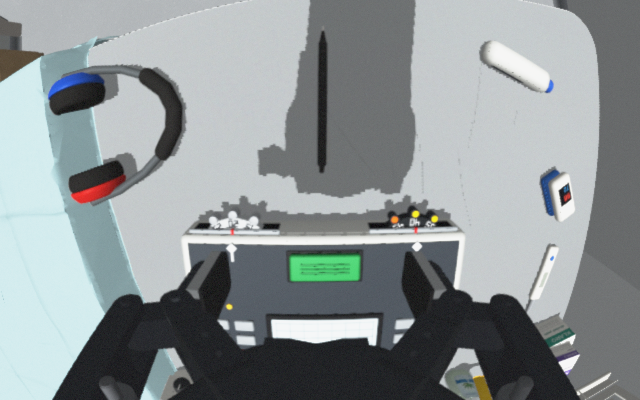

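40 is still at the mark at (416,230). The bar top centre triangulates to (0.515, -0.060, 0.061). I'll shut the gripper and hover above it.

Request:
servo_tool:
  plan:
    - [10, -1, 0, 0, 1]
    - [25, -2, 0, 0, 1]
    - [40, -2, 0, 0, 1]
    - [55, -2, -10, 0, 1]
    - [63, -2, -25, 0, 1]
    - [63, -2, -45, 0, 1]
    - [63, -2, -62, 0, 1]
    - [63, -2, -75, 0, 1]
    - [63, -2, -83, 0, 1]
    - [63, -2, -83, 0, 1]

```text
clock: 10.75
position: [0.5124, -0.059, 0.0756]
tool_rot: [-3.142, -0.003, 3.039]
force: [0.3, 0.2, 0.1]
grip_width: 0.0001
```

```bash
python3 - <<'E'
from h import *
o=bot.observe();im=bot.grab_frame('scene')
print(o['clock'],o['position'],o['grip_width'],o['force'],o['tool_rot'])
a=cv2.resize(im[120:270,250:430],None,fx=4.4,fy=4,interpolation=2);cv2.imwrite('pics/s9.png',a[:600,:800])
E
```

```text
10.75 [ 0.51235766 -0.05898092  0.07564327] 7.384816464758478e-05 [0.25129091 0.17692904 0.14713201] [-3.14157615e+00 -2.56432529e-03  3.03915437e+00]
```

View pics/s9.png

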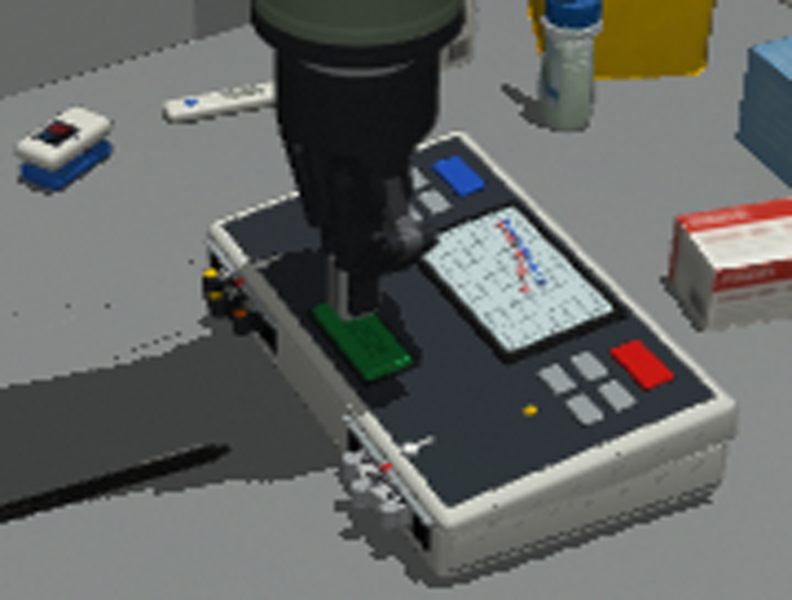

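The fingertips hover over the bar, and the wheel shows yellow, yellow and orange as it should. Pressing gently.

Request:
servo_tool:
  plan:
    - [0, 0, -4, 0, 1]
    - [0, 0, -8, 0, 1]
    - [0, 0, -11, 0, 1]
    - [0, 0, -13, 0, 1]
    - [0, 0, -14, 0, 1]
    - [0, 0, -15, 0, 1]
    - [0, 0, -16, 0, 1]
    - [0, 0, -17, 0, 1]
    - [0, 0, -18, 0, 1]
    - [0, 0, -18, 0, 1]

```text
clock: 11.63
position: [0.5132, -0.06, 0.0593]
tool_rot: [3.142, 0.001, 3.038]
force: [1.5, -0.3, 3.8]
grip_width: -0.0002
```

Request:
servo_tool:
  plan:
    - [0, 0, -1, 0, 1]
    - [0, 0, -2, 0, 1]
    - [0, 0, -3, 0, 1]
    - [0, 0, -3, 0, 1]
    - [0, 0, -3, 0, 1]
    - [0, 0, -3, 0, 1]
    - [0, 0, -3, 0, 1]
    - [0, 0, -3, 0, 1]
    - [0, 0, -3, 0, 1]
    - [0, 0, -3, 0, 1]

```text
clock: 12.47
position: [0.5134, -0.0601, 0.0571]
tool_rot: [3.141, 0.001, 3.038]
force: [-1.6, 0.8, 21.6]
grip_width: 0.0004
```

Request:
servo_tool:
  plan:
    - [0, 0, 0.5, 0, 1]
    - [0, 0, 0.5, 0, 1]
    - [0, 0, 0.5, 0, 1]
    - [0, 0, 0.5, 0, 1]
    - [0, 0, 0.5, 0, 1]
    - [0, 0, 0.5, 0, 1]
    - [0, 0, 0.5, 0, 1]
    - [0, 0, 0.5, 0, 1]
    - [0, 0, 0.5, 0, 1]
    - [0, 0, 0.5, 0, 1]

```text
clock: 13.3
position: [0.5134, -0.06, 0.0573]
tool_rot: [3.141, 0.001, 3.038]
force: [-0.1, 0.3, 14.8]
grip_width: 0.0
```

Request:
servo_tool:
  plan:
    - [0, 0, 0, 0, 1]
    - [0, 0, 0, 0, 1]
    - [0, 0, 0, 0, 1]
    - [0, 0, 0, 0, 1]
    - [0, 0, 0, 0, 1]
    - [0, 0, 0, 0, 1]
    - [0, 0, 0, 0, 1]
    - [0, 0, 0, 0, 1]
    - [0, 0, 0, 0, 1]
    - [0, 0, 0, 0, 1]

```text
clock: 14.13
position: [0.5134, -0.0601, 0.0573]
tool_rot: [3.141, 0.001, 3.038]
force: [0.1, 1.4, 14.6]
grip_width: -0.0002
```

Request:
servo_tool:
  plan:
    - [0, 0, 4, 0, 1]
    - [0, 0, 8, 0, 1]
    - [0, 0, 14, 0, 1]
    - [-3, 0, 25, 0, 1]
    - [-10, 0, 45, 0, 1]
    - [-20, 0, 65, 0, 1]
    - [-35, 0, 85, 0, 1]
    - [-50, 0, 105, 0, 1]
    - [-60, 0, 110, 0, -1]
    - [-60, 0, 110, 0, -1]

```text
clock: 14.97
position: [0.4517, -0.0601, 0.1684]
tool_rot: [3.141, 0.002, 3.037]
force: [1.2, -0.5, 0.2]
grip_width: 0.0232
```

Request:
servo_tool:
  plan:
    - [0, 0, 0, 0, -1]
    - [0, 0, 0, 0, -1]
    - [0, 0, 0, 0, -1]
    - [0, 0, 0, 0, -1]
    - [0, 0, 0, 0, -1]
    - [0, 0, 0, 0, -1]
    - [0, 0, 0, 0, -1]
    - [0, 0, 0, 0, -1]
    - [0, 0, 0, 0, -1]
    - [0, 0, 0, 0, -1]

```text
clock: 15.8
position: [0.4529, -0.06, 0.1668]
tool_rot: [-3.142, 0.0, 3.038]
force: [-1.2, -0.1, 0.1]
grip_width: 0.0857
```

```bash
python3 - <<'E'
from h import *
o=bot.observe();c=bot.calibration('wrist');im=bot.grab_frame('wrist')
print(o['clock'],o['position'],o['grip_width'],o['force'])
cv2.imwrite('pics/w10.png',im)
cv2.imwrite('pics/w10z.png',cv2.resize(im[190:300,190:460],None,fx=2.9,fy=2.9,interpolation=2))
m=cv2.inRange(cv2.cvtColor(im,cv2.COLOR_BGR2HSV),np.array((50,120,100)),np.array((85,255,255)))
k,l,s,ce=cv2.connectedComponentsWithStats(m);i=1+np.argmax(s[1:,4]);print(s[i],ce[i])
E
```

```text
15.8 [ 0.45291413 -0.05999527  0.16678805] 0.08571867797692571 [-1.20751959 -0.10287691  0.10939579]
[ 286  249   71   27 1841] [321.19011407 261.66431287]
```

View pics/w10z.png

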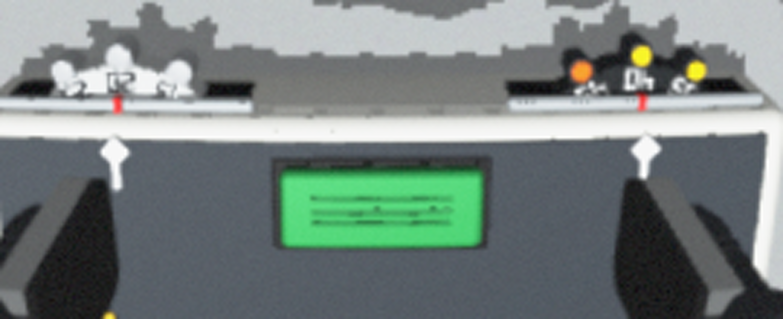

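View pics/w10.png

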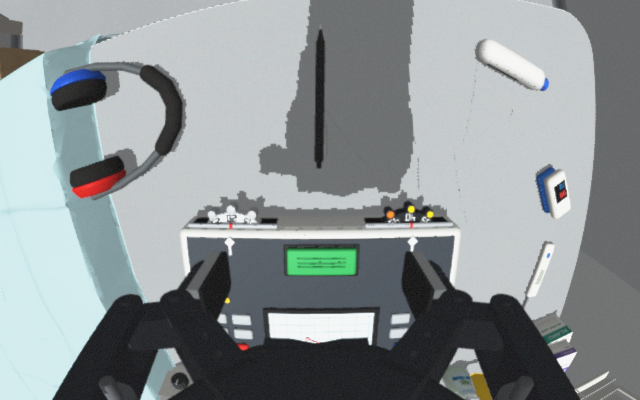

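```bash
python3 - <<'E'
from workcell import bot
print(bot.job_done()); o=bot.observe(); print(o['clock'],o['force'])
E
```

```text
the job is handed in; nothing more can be done
None
the job is handed in; nothing more can be done
```

I set the level to 40 dB, gave the tone for about two seconds, and handed the job in at about 16 s. No verdict was reported.

- **Level wheel:** it started at 25. I used the right finger of the open gripper to flick one lug to the left three times. The wrist camera showed 30, then 35, then 40 at the red mark.
- **Tone bar:** I shut the fingers and pressed the bar to its stop at about 15–22 N. It stayed there for roughly two seconds, then I let it up. I judged "fully down" from the sharp rise in force and about 5 mm of estimated travel, because the bar's travel cannot be read directly.
- **Last checks:** the final wrist picture shows 40 at the level mark, 20 at the grey masking wheel and the bar standing up as before. The arm was clear, with the tool about 0.17 m above the worktop. The pen, headset, response button, oximeter and thermometer looked to be where they were. I compared them by eye, not by measurement.
- **Disagreement:** the position measurements from the different cameras differed by 2–4 mm, which the flicks and the press tolerated.

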